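# Unlock the probe station and hold its stage at full lift

### The arm

A 6-joint arm with a two-finger parallel gripper is mounted at the origin on the work surface. World frame = base frame: x ahead of the robot, y to its left, z up, the work surface at z = 0. Lengths are in m, angles in rad, forces in N, time in s.
With the tool pointing down it reaches from about 0.275 to 0.825 m from the base axis. Payload 5.2 kg.
Tool frame: the origin (TCP) lies at the centre of the arm's flange, where the gripper is bolted on; the fingertips stand 186 mm ahead of it and the grasp point (between the pads) lies 167 mm ahead of it; z points along the fingers, y is the direction in which the jaws open and shut (so a half turn about z gives the same grasp; the last joint's range is limited). The gripper opens to 93 mm and grips with 3 to 60 N. Pads are 15 mm wide; open, the fingers measure 128 mm over their backs; the gripper's body (75 mm by 188 mm) begins 65 mm behind the grasp point.
Start: joints at [-1.398, 0.259, 1.535, -0, 1.348, -0.203], TCP at [0.202, -0.512, 0.405] pointing down, gripper open.
Joint ranges: [-3.14, 3.14], [-0.91, 2.08], [0.19, 2.58], [-1.22, 4.36], [0.22, 2.71], [-3.12, 3.12]. Speed limits (rad/s): [2.57, 2.57, 3.14, 3.14, 3.14, 3.14].

### API

Orientations are given as [roll, pitch, yaw] about the fixed x, y, z axes, in that order (R = Rz(yaw) Ry(pitch) Rx(roll)).
In Python, from cell import arm gives the robot as it stands.
- The arm moves only by the tool apply_moves, never from a script. Its argument "commands" is a list that holds one entry, the list of rows, each a list of 6 numbers: the shift along the tool's x, y, z in mm, then the turn, a rotation vector about the tool's x, y, z in degrees. A call has 1 to 12 rows; each row is the pose to reach, as a shift and turn from the pose commanded when the call began, along the tool's axes at that moment; what a row does not reach only later rows make up. A row lasts 1/12 s, in which the tool goes at most 41.7 mm and 7.16 degrees, less where a joint would pass 70% of its speed; a pose out of reach is approached as far as the arm can. A call with a gripper value outside its range is refused whole. "grip" is the finger opening in mm, from 0 to 93, set as the call begins (left out, the last holds). The fingers move at their own pace and stop on an object; "force" is the grip in N (left out, the last holds). Time passes only in rows, so rows that repeat a pose let the fingers close. It gives the time, the measured TCP pose, the force and the opening at its end, in the units of the state.
- arm.sense(): the state, without advancing time (a new reading comes with each control period).
- arm.snapshot(name): name is "scene" or "top" or "wrist"; returns (picture, depth): 480x640x3 uint8, red, green, blue; 480x640 float32, m along the optical axis (not along the pixel's ray), 0 where there is no reading.
- arm.calibration(name): a dict with "camera_matrix" (3x3 intrinsics, pixels), "distortion" ([k1, k2, p1, p2, k3] as OpenCV has them; the pictures are not rectified), "R" (3x3) and "t" (3): a world point X has camera coordinates R X + t; the wrist camera has in their place "mount" (4x4, takes a point from camera to tool coordinates, whose origin is the TCP and whose axes are the flange's). Camera axes: x right, y down, z forward; pixel columns grow to the right and rows downward; lengths in m; the calibration is good to about 2 mm. A picture is of the moment at which its call begins: read the wrist's pose just before it. calibration takes no time and is no camera call.
- arm.job_done(): hands the job in, once; it reports no verdict.
The state is a dict: "clock": time; "joint_positions": joint angles; "qd": joint speeds; "tau": joint torques, N m; "position": TCP position; "tcp_rot": TCP orientation; "wrist_force": force on the tool from outside, world axes, zero at the start; "torque": the same for the moment, N m; "opening": finger opening in m.
Only numpy, scipy, OpenCV 4.12 (cv2) and the standard library are available. Lean on these libraries where they do the work, as an engineer would, in place of code of your own. Each camera call takes 0.05 s, during which the arm holds its last target. There are 200 camera calls.

### The job

The probe station's lift lever is blocked by a metal lock sleeve: lift the sleeve straight up off its post and stand it upright in the grey tray. Then swing the lever by its upright grip until it points at the index pin, where the cam lifts the square stage to its highest, and finish while still holding it there, because the lever springs back if let go. Leave the probe positioner, the jar and the sample box where they are.

Things in the scene. Friction and masses are not known exactly. Their poses are not given: they have to be found in the camera images.
- station: Probe station: fixed round steel base plate, 320 mm diameter, 20 mm thick, on the bench; its place and yaw vary. Origin: centre of the plate's underside, on the lever's vertical axis; z up. A steel lock post (13 mm diameter, 22 mm tall) stands on the plate 90 mm from the axis; the lever passes over the bare post, but not past the sleeve on it.
- lever (a joint): Lever angle about the vertical axis, rad, growing counter-clockwise from above. Stops at 0 (rest) and 2.0; starts at 0 to 0.3. Cams lift the stage from 0.40 on; it is highest at 1.50 (lever at index pin) and sinks again beyond. The sleeve on its post blocks it at about 0.67. Return spring 0.35 N m per rad from 0, friction 0.2 N m: about 6 N at the grip to push to full lift; let go there, it swings back to about 0.5.
- knob_top (a point): Centre of the top face of the lever's upright black cylindrical grip: 19 mm diameter, free from 62 to 138 mm above the bench (this point is at 138), 130 mm from the axis, at the end of the lever. The flat arm below it runs outward at 53 to 62 mm above the bench, 12 mm wide. The grip does not turn on the lever, but can turn between the fingers.
- axis (a point): Point on the lever's vertical axis, at the top face of the base plate, 20 mm above the bench.
- index_pin (a point): Top of the black index pin near the base plate's rim: 8 mm diameter, top 42 mm above the bench, 152 mm from the axis, just beyond the lever's end; a black line on the plate leads to it from the axis. The lever points at it at joint value 1.50.
- stage: Square aluminium stage, 92 x 92 mm, 12 mm thick with an 18 mm skirt below, a loose cap over the housing in the middle of the station (0.4 kg). Origin: centre of the plate's underside (skirt reaches 18 mm below it), 89 mm above the bench at rest; top face at 101 mm at rest, 111 mm at full lift. The cams only carry it up; leave it on its housing.
- lock_sleeve: Loose aluminium sleeve: plain upright cylinder, 30 mm diameter, 80 mm tall, closed on top, bored from below (21 mm bore, 30 mm deep). Origin: centre of its underside; z is its axis. Starts over the lock post, underside on the base plate 20 mm above the bench (top at 100 mm); lifting it 25 mm clears the post. 0.1 to 0.22 kg.
- tray: Fixed open grey tray on the bench, 140 x 140 mm, 22 mm high, walls and floor about 4 mm (floor at most 5 mm). Origin: centre of its underside.
- positioner: Bystander: black probe positioner block, 60 x 50 mm, 80 mm tall, with a thin steel needle arm. Origin: centre of its underside.
- jar: Bystander: small whitish jar with a lid, 52 mm diameter, 60 mm tall. Origin: centre of its underside.
- sample_box: Bystander: flat white box, 80 x 80 x 22 mm. Origin: centre of its underside.
There are look-alikes about, which are no part of the job. Leave any brown, green or purple look-alike of the stage alone.

How it is judged:
On the way, in this order (a step that is already met when the one before it is completed fails the run):
1. the lock sleeve is lifted up clear of its post (z of lock_sleeve in the frame of station above 0.048 m and contact force between the fingers and lock_sleeve above 0.5 N), for 0.1 s.
2. the lock sleeve stands upright in the tray, let go (x of lock_sleeve in the frame of tray between -0.055 and 0.055 m and y of lock_sleeve in the frame of tray between -0.055 and 0.055 m and z of lock_sleeve in the frame of tray below 0.012 m and angle between lock_sleeve's own z axis and vertical below 0.15 rad and contact force between the fingers and lock_sleeve below 0.1 N), for 0.2 s.
At the end, for the whole second after the job is handed in: The sleeve stands upright (0.15 rad) on the tray's floor, within 55 mm of its centre along each side, let go; the fingers hold the lever still (over 1.5 N) at joint value 1.40 to 1.60; the stage lies level (0.06 rad) on its cams over 7 mm above rest, untouched (all of step 2 and value of joint lever between 1.4 and 1.6 rad and z of stage in the frame of station above 0.096 m and angle between stage's own z axis and vertical below 0.06 rad and contact force between the fingers and stage below 0.1 N and velocity of joint lever between -0.05 and 0.05 rad/s and contact force between the fingers and lever above 1.5 N); the arm keeps its last pose, push and grip.
It fails at once if the positioner is pushed more than 20 mm (distance of positioner from where it was at the start of the episode above 0.02 m).
It fails at once if the jar is pushed more than 20 mm (distance of jar from where it was at the start of the episode above 0.02 m).
It fails at once if the sample box is pushed more than 20 mm (distance of sample_box from where it was at the start of the episode above 0.02 m).
It also fails if it takes over 53 s, if anything falls off the work surface, if the arm or the gripper's body presses on something with over 40 N, if the wrist force passes 120 N, or if a joint passes its speed limit or range.

## Working session

There is one attempt and no reset: what is moved stays moved. The work goes in short steps, Python scripts to look and compute and a tool call to move; the robot and the scene stay as the last step left them, time stands still between calls to the robot, and variables do not carry over. Pictures are saved under pics/ and viewed, about 8 in all and at most 12, crops included, and the job is handed in when it is done.

Besides the shell and the picture viewer there is one more tool, called after "Request:" by a JSON object that holds its "method" and its "body". apply_moves: Moves the arm, as the interface text tells. Its arguments: {"type":"object","properties":{"commands":{"type":"array"},"grip":{"type":"number"},"force":{"type":"number"}},"required":["commands"]}

```bash
mkdir -p pics; ls
cat > h.py <<'E'
import numpy as np, cv2
from cell import arm
from scipy.spatial.transform import Rotation as Ro
def pts(name, s=None):
    img,d=arm.snapshot(name); c=arm.calibration(name)
    return img,d,world(d,c,s)
def world(d,c,s=None):
    K=np.array(c["camera_matrix"]);D=np.array(c["distortion"],float)
    v,u=np.mgrid[:480,:640].astype(np.float32)
    n=cv2.undistortPoints(np.stack([u.ravel(),v.ravel()],1)[:,None],K,D)[:,0]
    P=np.c_[n,np.ones(len(n))]*d.ravel()[:,None]
    if "R" in c: W=(P-np.array(c["t"]))@np.array(c["R"])
    else:
        M=np.array(c["mount"]); R=Ro.from_euler('xyz',s["tcp_rot"]).as_matrix()
        W=(P@M[:3,:3].T+M[:3,3])@R.T+np.array(s["position"])
    return W.reshape(480,640,3)
def save(n,img,sc=None): cv2.imwrite(f"pics/{n}.png",img[...,::-1])
E
python3 - <<'E'
from h import *
print(arm.sense())
for n in("top","scene"):
    i,d,W=pts(n); save(n,i); np.savez(n+".npz",i=i,d=d,W=W); print(n,(d>0).mean(), W[240,320])
E
```

```text
pics
{'clock': 0.0, 'joint_positions': array([-1.39782706e+00,  2.59354668e-01,  1.53611112e+00, -9.42676854e-06,
        1.34801173e+00, -2.02757928e-01]), 'qd': array([-0.00051251, -0.0005056 ,  0.00122054,  0.00093859, -0.00162102,
       -0.00123978]), 'tau': array([ 3.37991951e-03, -4.37299562e+01, -2.84001607e+01,  7.23415031e-02,
        4.14365670e-02, -1.30954700e-04]), 'position': array([ 0.20182425, -0.51138977,  0.40389987]), 'tcp_rot': array([-3.13974455e+00, -3.70556446e-04,  3.75728946e-01]), 'wrist_force': array([0.24857188, 0.12243697, 0.83768901]), 'torque': array([-0.01701324, -0.01219633,  0.01072891]), 'opening': 0.09290767237228734}
top 0.99611328125 [ 0.65950032 -0.05155776  0.02163508]
scene 0.9959602864583333 [ 0.618559   -0.03037995  0.01933848]
```

View pics/top.png

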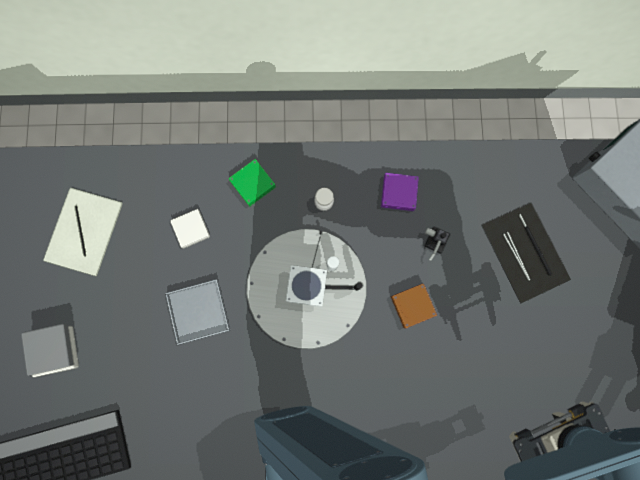

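View pics/scene.png

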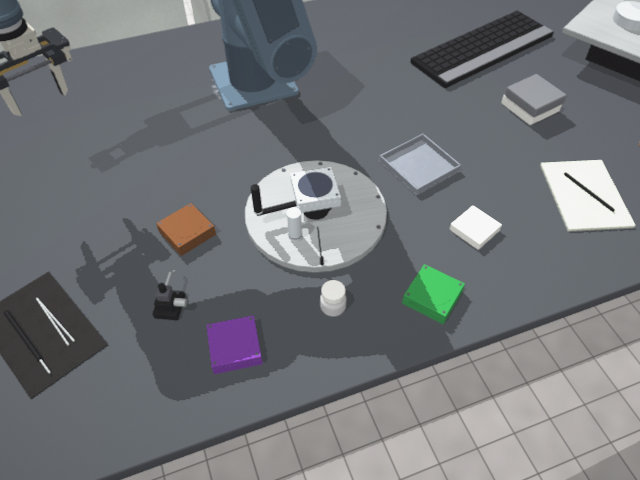

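The top view shows the station at about (306,288), with the lever grip at (358,286) and the sleeve at (333,263). The index pin is near (320,228), the tray at (197,311), the jar at (324,198), the positioner at (435,240) and the sample box at (190,228). The brown, green and purple blocks are look-alikes. The only aluminium stage is the square one on the station. Next I'll measure the points with depth.

Run:
```python
from h import *
T=np.load("top.npz"); W=T["W"]; i=T["i"]
def box(u0,v0,u1,v1,z0,z1,nm,W=W):
    P=W[v0:v1,u0:u1].reshape(-1,3); P=P[(P[:,2]>z0)&(P[:,2]<z1)]
    if len(P)==0: print(nm,"none");return
    (c,r)=cv2.minEnclosingCircle(P[:,:2].astype(np.float32)); rc=cv2.minAreaRect(P[:,:2].astype(np.float32)*1000)
    print(nm,len(P),"mean",P.mean(0).round(4),"circ",np.round(c,4),round(r,4),"rect",np.round(rc[0],1),np.round(rc[1],1),round(rc[2],1))
box(240,220,375,355,.012,.03,"plate")
box(280,260,335,312,.095,.112,"stage")
box(320,250,345,275,.09,.105,"sleeve")
box(345,275,372,297,.125,.145,"knob")
box(312,225,328,236,.034,.05,"pin")
box(160,270,235,350,.014,.03,"tray")
box(160,270,235,350,.002,.008,"trayfloor")
box(310,185,338,212,.05,.07,"jar"); box(165,205,215,250,.015,.03,"box"); box(415,220,455,265,.03,.12,"pos")
S=np.load("scene.npz"); 
box(280,200,310,230,.09,.105,"S sleeve",S["W"]); box(245,175,265,200,.125,.145,"S knob",S["W"]); box(235,155,395,270,.015,.025,"S plate",S["W"])
box(315,255,328,268,.03,.05,"S pin",S["W"])
box(290,165,345,212,.095,.106,"S stage",S["W"]); box(370,130,465,195,.015,.03,"S tray",S["W"])
c=np.hstack([cv2.resize(i[215:360,240:375],(540,580),interpolation=2)]); save("crop",c)
```

```text
plate 9418 mean [ 0.5282 -0.0091  0.0211] circ [ 0.5296 -0.0215] 0.1687 rect [533.4 -11.8] [316.  316.1] 88.6
stage 1388 mean [ 0.5341 -0.0151  0.1023] circ [ 0.5453 -0.0228] 0.0788 rect [544.2 -23.3] [109.5 118. ] 81.3
sleeve 143 mean [ 0.5837 -0.0745  0.1007] circ [ 0.5798 -0.0699] 0.0298 rect [581. -69.] [28.6 59.1] 35.4
knob 47 mean [ 0.5275 -0.142   0.1395] circ [ 0.5278 -0.1425] 0.0094 rect [ 527.4 -141.9] [17.2 17.1] 44.9
pin 8 mean [ 0.678  -0.0539  0.0425] circ [ 0.6774 -0.0542] 0.0036 rect [677.9 -54.2] [5.3 5.5] 88.6
tray 400 mean [0.4756 0.2813 0.0215] circ [0.4754 0.2786] 0.0979 rect [475.1 278.6] [140.9 142.5] 13.8
trayfloor 2753 mean [0.4774 0.2804 0.0045] circ [0.4827 0.2857] 0.1443 rect [481.3 283.1] [214.8 200.7] 0.1
jar 238 mean [ 0.7717 -0.0647  0.0603] circ [ 0.7722 -0.0641] 0.0237 rect [772.  -64.2] [43.1 45.6] 89.4
box 879 mean [0.7002 0.3017 0.0222] circ [0.7005 0.3012] 0.0556 rect [700.8 302.2] [82.3 81.3] 23.4
pos 282 mean [ 0.6548 -0.3649  0.0544] circ [ 0.642  -0.3619] 0.0457 rect [ 643.6 -355.1] [58.3 87.5] 63.6
S sleeve 247 mean [ 0.5877 -0.0696  0.0994] circ [ 0.5874 -0.0644] 0.0323 rect [583.4 -67.9] [29.9 63. ] 42.1
S knob 83 mean [ 0.5321 -0.1398  0.1361] circ [ 0.5305 -0.1394] 0.0103 rect [ 529.8 -139.2] [19.1 17.7] 3.1
S plate 8698 mean [ 0.5598 -0.0091  0.0214] circ [0.5163 0.0311] 0.2045 rect [538.1  10.7] [358.2 325.5] 74.8
S pin 25 mean [ 0.682  -0.0507  0.0401] circ [ 0.6814 -0.0506] 0.0046 rect [681.5 -50.6] [6.3 8.8] 69.2
S stage 1400 mean [ 0.5397 -0.0123  0.1025] circ [ 0.5421 -0.0211] 0.0765 rect [542.4 -20.2] [111.6 117.8] 80.8
S tray 769 mean [0.4853 0.2594 0.0212] circ [0.4851 0.2426] 0.1303 rect [487.1 235.7] [145.1 241.1] 13.5
```

View pics/crop.png

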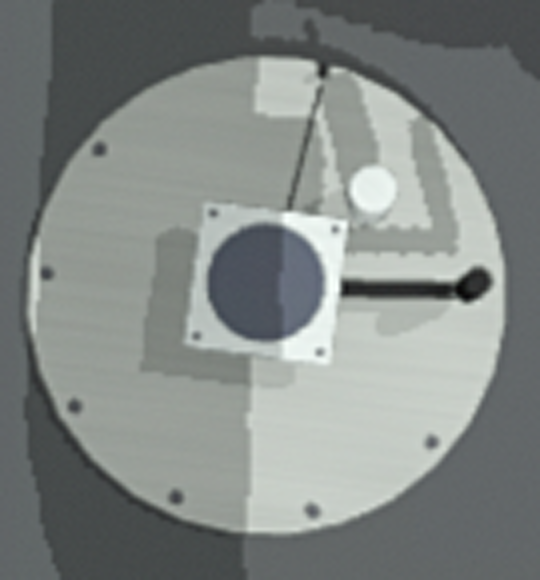

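```bash
cat >> h.py <<'E'
def to(xyz,psi,s=None):
    s=s or arm.sense(); R=Ro.from_euler('xyz',s["tcp_rot"])
    T=Ro.from_euler('xyz',[np.pi,0,psi])
    print("now",s["clock"],np.round(s["position"],4),np.round(s["tcp_rot"],4))
    print("shift mm",(R.inv().apply(np.array(xyz)-s["position"])*1000).round(1),"turn deg",np.degrees((R.inv()*T).as_rotvec()).round(2))
E
python3 - <<'E'
from h import *
from scipy.optimize import least_squares
def circ(P):
    r=least_squares(lambda p:np.hypot(*(P-p[:2]).T)-p[2],[*P.mean(0),.16],loss='soft_l1',f_scale=.002).x; return r.round(4)
for n,sb,kb in (("top",(325,255,342,271),0),("scene",(286,205,304,222),0)):
    Z=np.load(n+".npz");W=Z["W"]
    u0,v0,u1,v1=sb;P=W[v0:v1,u0:u1].reshape(-1,3);P=P[(P[:,2]>.092)&(P[:,2]<.108)]
    c=np.median(P[:,:2],0); 
    for _ in range(5):
        Q=P[np.hypot(*(P[:,:2]-c).T)<.017]; c=(Q[:,:2].max(0)+Q[:,:2].min(0))/2
    print(n,"sleeve",len(Q),c.round(4),np.ptp(Q,axis=0).round(4),Q[:,:2].mean(0).round(4))
    # plate rim
    m=(abs(W[...,2]-.02)<.006)&(np.hypot(W[...,0]-.532,W[...,1]+.012)<.185)
    m=m.astype(np.uint8); cs,_=cv2.findContours(m,0,cv2.CHAIN_APPROX_NONE)
    k=max(cs,key=cv2.contourArea)[:,0]; E=W[k[:,1],k[:,0],:2]; print("plate",circ(E))
to([.588,-.077,.37],2.27)
E
```

```text
top sleeve 109 [ 0.5904 -0.0814] [0.0285 0.0259 0.0133] [ 0.5901 -0.0813]
plate [ 0.5324 -0.0127  0.1579]
scene sleeve 159 [ 0.5916 -0.0776] [0.0314 0.029  0.0148] [ 0.5944 -0.0783]
plate [5.452e-01 3.000e-04 1.461e-01]
now 0.1 [ 0.2018 -0.5114  0.404 ] [-3.140e+00 -3.000e-04  3.758e-01]
shift mm [ 518.6 -262.3   34.6] turn deg [-4.0000e-02 -1.0000e-01 -1.0853e+02]
```

Request:
{"method": "apply_moves", "body": {"commands": [[[520, -258, 35, 0, 0, -108], [520, -258, 35, 0, 0, -108], [520, -258, 35, 0, 0, -108], [520, -258, 35, 0, 0, -108], [520, -258, 35, 0, 0, -108], [520, -258, 35, 0, 0, -108], [520, -258, 35, 0, 0, -108], [520, -258, 35, 0, 0, -108], [520, -258, 35, 0, 0, -108], [520, -258, 35, 0, 0, -108], [520, -258, 35, 0, 0, -108], [520, -258, 35, 0, 0, -108]]], "grip": 62}}

```text
clock: 1.1
position: [0.5373, -0.1392, 0.3743]
tcp_rot: [-3.141, -0.0, 1.882]
wrist_force: [0.4, -0.7, -0.1]
opening: 0.0616
```

Run:
```python
from h import *
to([.591,-.080,.37],2.27)
```

```text
now 1.1 [ 0.5373 -0.1392  0.3743] [-3.1412e+00 -3.0000e-04  1.8821e+00]
shift mm [39.9 69.3  4.2] turn deg [-2.000e-02 -2.000e-02 -2.223e+01]
```

Request:
{"method": "apply_moves", "body": {"commands": [[[40, 69, 4, 0, 0, -22], [40, 69, 4, 0, 0, -22], [40, 69, 4, 0, 0, -22], [40, 69, 4, 0, 0, -22], [40, 69, 4, 0, 0, -22], [40, 69, 4, 0, 0, -22]]]}}

```text
clock: 1.6
position: [0.5896, -0.083, 0.3704]
tcp_rot: [-3.141, -0.0, 2.255]
wrist_force: [-0.6, -0.1, -0.6]
opening: 0.062
```

Run:
```python
from h import *
s=arm.sense(); i,d,W=pts("wrist",s); save("w1",i); np.savez("w1.npz",i=i,d=d,W=W)
to([.591,-.080,.27],2.276)
m=(W[...,2]>.09)&(W[...,2]<.112)&(np.hypot(W[...,0]-.591,W[...,1]+.08)<.03)
P=W[m];print(len(P));
n,l,st,ce=cv2.connectedComponentsWithStats(m.astype(np.uint8))
for k in range(1,n):
    if st[k,4]>60: Q=W[l==k]; print(st[k],ce[k].round(),Q.mean(0).round(4),((Q.max(0)+Q.min(0))/2).round(4),np.ptp(Q,axis=0).round(4))
m=(W[...,2]>.128)&(W[...,2]<.145)
n,l,st,ce=cv2.connectedComponentsWithStats(m.astype(np.uint8))
for k in range(1,n):
    if st[k,4]>60: Q=W[l==k]; print(st[k],ce[k].round(),Q.mean(0).round(4),((Q.max(0)+Q.min(0))/2).round(4),np.ptp(Q,axis=0).round(4))
```

```text
now 1.65 [ 0.5896 -0.0832  0.3706] [-3.1412e+00 -2.0000e-04  2.2554e+00]
shift mm [  1.6   3.2 100.6] turn deg [-0.02 -0.01 -1.18]
1337
[ 313  216   40   42 1332] [333. 236.] [ 0.5897 -0.076   0.0999] [ 0.5905 -0.0766  0.0962] [0.0296 0.029  0.0124]
[181 247  34  33 819] [197. 264.] [ 0.5281 -0.1361  0.1369] [ 0.528  -0.1378  0.134 ] [0.0188 0.0195 0.0119]
```

View pics/w1.png

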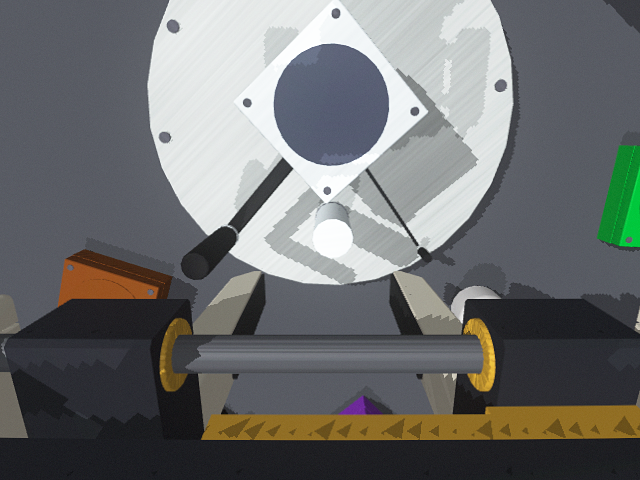

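The wrist view shows the sleeve top at (333,236), centred between the fingers, with the knob at (195,265) and the pin at (427,255). All three cameras put the sleeve near (0.590, -0.078) with its top at 0.100 m, 89 mm from the axis, as the task says. I'll descend.

Run:
```python
from h import *
to([.590,-.078,.253],2.276)
```

```text
now 1.65 [ 0.5896 -0.0832  0.3706] [-3.1412e+00 -2.0000e-04  2.2554e+00]
shift mm [  3.8   3.7 117.6] turn deg [-0.02 -0.01 -1.18]
```

Request:
{"method": "apply_moves", "body": {"commands": [[[4, 4, 30, 0, 0, -1], [4, 4, 60, 0, 0, -1], [4, 4, 85, 0, 0, -1], [4, 4, 95, 0, 0, -1], [4, 4, 95, 0, 0, -1], [4, 4, 95, 0, 0, -1]]]}}

```text
clock: 2.15
position: [0.5907, -0.0775, 0.2762]
tcp_rot: [-3.142, 0.0, 2.275]
wrist_force: [1.0, -0.6, -0.3]
opening: 0.0622
```

Run:
```python
from h import *
to([.590,-.078,.253],2.276)
```

```text
now 2.15 [ 0.5907 -0.0775  0.2762] [-3.1416e+00  1.0000e-04  2.2750e+00]
shift mm [ 0.1 -0.8 23.2] turn deg [-0.    0.   -0.06]
```

Aligned. I'll finish the descent and close.

Request:
{"method": "apply_moves", "body": {"commands": [[[0, -1, 12, 0, 0, 0], [0, -1, 23, 0, 0, 0], [0, -1, 23, 0, 0, 0], [0, -1, 23, 0, 0, 0]]]}}

```text
clock: 2.48
position: [0.59, -0.0775, 0.2531]
tcp_rot: [3.142, 0.0, 2.277]
wrist_force: [-0.2, 0.3, -1.2]
opening: 0.062
```

Request:
{"method": "apply_moves", "body": {"commands": [[[0, 0, 0, 0, 0, 0], [0, 0, 0, 0, 0, 0], [0, 0, 0, 0, 0, 0], [0, 0, 0, 0, 0, 0], [0, 0, 0, 0, 0, 0], [0, 0, 0, 0, 0, 0], [0, 0, 0, 0, 0, 0], [0, 0, 0, 0, 0, 0]]], "grip": 20, "force": 25}}

```text
clock: 3.15
position: [0.59, -0.0773, 0.2528]
tcp_rot: [3.141, 0.0, 2.277]
wrist_force: [-0.3, -1.4, 2.1]
opening: 0.0293
```

Request:
{"method": "apply_moves", "body": {"commands": [[[0, 0, -8, 0, 0, 0], [0, 0, -16, 0, 0, 0], [0, 0, -24, 0, 0, 0], [0, 0, -32, 0, 0, 0], [0, 0, -45, 0, 0, 0], [0, 0, -60, 0, 0, 0], [0, 0, -80, 0, 0, 0], [0, 0, -100, 0, 0, 0], [0, 0, -120, 0, 0, 0], [0, 0, -130, 0, 0, 0], [0, 0, -130, 0, 0, 0], [0, 0, -130, 0, 0, 0]]]}}

```text
clock: 4.15
position: [0.5899, -0.0773, 0.383]
tcp_rot: [3.141, 0.001, 2.277]
wrist_force: [-0.1, 0.7, -3.0]
opening: 0.0295
```

Run:
```python
from h import *
s=arm.sense(); i,d,W=pts("wrist",s); print(s["opening"],s["wrist_force"])
x=s["position"]
m=(abs(W[...,2]-(x[2]-.153))<.012)&(np.hypot(W[...,0]-x[0],W[...,1]-x[1])<.04)
Q=W[m]; Rm=Ro.from_euler('xyz',s["tcp_rot"]); L=Rm.inv().apply(Q-x)*1000; L=L[abs(L[:,1])<12]; print(len(L),L.min(0),L.max(0),L.mean(0))
to([.475,.2795,.40],2.276)
```

```text
0.02949800727008731 [-0.11485637  0.72316661 -2.9936228 ]
2941 [ -5.20673598 -11.9541594  150.56568202] [ 15.20237963  11.99403646 164.97845812] [5.92308866e+00 1.34995392e-01 1.53827587e+02]
now 4.2 [ 0.5896 -0.0772  0.3819] [-3.1410e+00 -9.0000e-04  2.2772e+00]
shift mm [345.8 144.4 -17.9] turn deg [-0.03 -0.05  0.07]
```

Request:
{"method": "apply_moves", "body": {"commands": [[[15, 6, 0, 0, 0, 0], [46, 19, 0, 0, 0, 0], [80, 33, 0, 0, 0, 0], [115, 48, 0, 0, 0, 0], [150, 63, 0, 0, 0, 0], [185, 77, 0, 0, 0, 0], [220, 92, 0, 0, 0, 0], [255, 106, 0, 0, 0, 0], [290, 121, 0, 0, 0, 0], [320, 134, 0, 0, 0, 0], [338, 141, 0, 0, 0, 0], [346, 144, 0, 0, 0, 0]]]}}

```text
clock: 5.2
position: [0.4726, 0.2823, 0.3813]
tcp_rot: [-3.139, -0.002, 2.281]
wrist_force: [0.3, 0.2, -2.0]
opening: 0.0299
```

Run:
```python
from h import *
i,d,W=pts("top"); s=arm.sense(); print(s["opening"]); to([.475,.2795,.245],2.276); save("t2",i[230:400,120:320].repeat(3,0).repeat(3,1))
```

```text
0.029699684269659507
now 5.25 [0.4728 0.2821 0.3814] [-3.1396e+00 -2.2000e-03  2.2807e+00]
shift mm [ -3.8   0.2 136.4] turn deg [-0.11 -0.12  0.27]
```

View pics/t2.png

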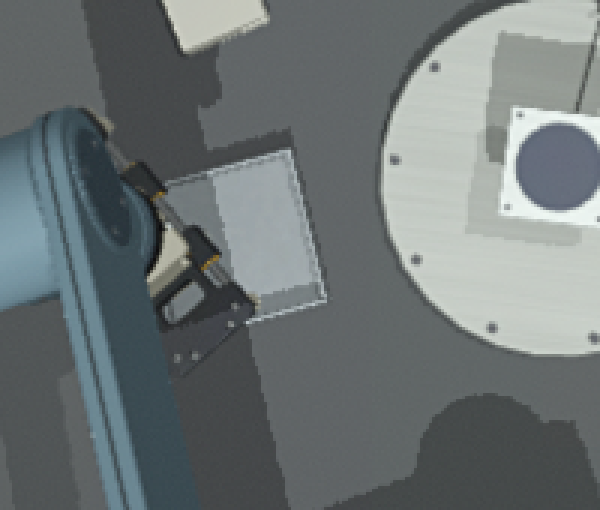

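The gripper hides the tray's left side. It is higher than the tray, so it appears shifted outward in this view, and I'll rely on the measured tray pose. The sleeve underside is 0.233 m below the TCP, so it should touch down at a TCP height of about 0.237 m.

Request:
{"method": "apply_moves", "body": {"commands": [[[-2, 0, 15, 0, 0, 0], [-3, 0, 40, 0, 0, 0], [-3, 0, 70, 0, 0, 0], [-3, 0, 95, 0, 0, 0], [-3, 0, 115, 0, 0, 0], [-3, 0, 128, 0, 0, 0], [-3, 0, 134, 0, 0, 0], [-3, 0, 137, 0, 0, 0], [-3, 0, 139, 0, 0, 0], [-3, 0, 141, 0, 0, 0], [-3, 0, 142, 0, 0, 0], [-3, 0, 142, 0, 0, 0]]]}}

```text
clock: 6.25
position: [0.4771, 0.2771, 0.2412]
tcp_rot: [3.141, 0.0, 2.277]
wrist_force: [0.1, 0.6, -2.2]
opening: 0.0296
```

Request:
{"method": "apply_moves", "body": {"commands": [[[0, 0, 1, 0, 0, 0], [0, 0, 2, 0, 0, 0], [0, 0, 3, 0, 0, 0], [0, 0, 3, 0, 0, 0]]]}}

```text
clock: 6.58
position: [0.4767, 0.2771, 0.2376]
tcp_rot: [-3.142, -0.0, 2.277]
wrist_force: [-1.2, 0.3, -1.3]
opening: 0.0296
```

Request:
{"method": "apply_moves", "body": {"commands": [[[0, 0, 0.5, 0, 0, 0], [0, 0, 1, 0, 0, 0], [0, 0, 1, 0, 0, 0]]]}}

```text
clock: 6.83
position: [0.4768, 0.2771, 0.2369]
tcp_rot: [3.141, 0.0, 2.277]
wrist_force: [-1.5, 0.5, 0.5]
opening: 0.0295
```

Contact: the wrist z force went from -2.2 to +0.5 N, so the tray now carries the sleeve's weight. I'll release.

Request:
{"method": "apply_moves", "body": {"commands": [[[0, 0, 0, 0, 0, 0], [0, 0, 0, 0, 0, 0], [0, 0, 0, 0, 0, 0], [0, 0, 0, 0, 0, 0], [0, 0, 0, 0, 0, 0], [0, 0, 0, 0, 0, 0]]], "grip": 64}}

```text
clock: 7.33
position: [0.4769, 0.2771, 0.2367]
tcp_rot: [3.142, 0.0, 2.277]
wrist_force: [0.9, -0.4, -0.3]
opening: 0.0626
```

Request:
{"method": "apply_moves", "body": {"commands": [[[0, 0, -10, 0, 0, 0], [0, 0, -30, 0, 0, 0], [0, 0, -60, 0, 0, 0], [0, 0, -95, 0, 0, 0], [0, 0, -130, 0, 0, 0], [0, 0, -150, 0, 0, 0], [0, 0, -150, 0, 0, 0]]]}}

```text
clock: 7.92
position: [0.4778, 0.2775, 0.3931]
tcp_rot: [3.132, 0.004, 2.277]
wrist_force: [0.6, -0.2, -0.2]
opening: 0.0638
```

Run:
```python
from h import *
s=arm.sense(); i,d,W=pts("wrist",s); save("w2",i)
m=(abs(W[...,2]-.085)<.01)&(np.hypot(W[...,0]-.476,W[...,1]-.278)<.06)
Q=W[m]; print(len(Q),Q.mean(0),((Q.max(0)+Q.min(0))/2),np.ptp(Q,axis=0))
_,_,V=pts("scene")
ax=np.array([.533,-.0115])
m=(V[...,2]>.128)&(V[...,2]<.145)&(np.hypot(V[...,0]-.53,V[...,1]+.14)<.04)
print("knob S",V[m].mean(0))
phi=np.arctan2(-.138+.0115,.529-.533); print("phi",phi, "psi",phi+np.pi)
to([.529,-.139,.39],phi+np.pi)
```

```text
1017 [0.476791   0.27839804 0.08397456] [0.47724368 0.27783068 0.08085903] [0.02921447 0.02937047 0.01121784]
knob S [ 0.53250188 -0.13961189  0.13677896]
phi -1.6024063477699528 psi 1.5391863058198403
now 8.0167 [0.4767 0.2771 0.3879] [3.1393e+00 9.0000e-04 2.2773e+00]
shift mm [-350.4 -230.3   -2.3] turn deg [ 0.15  0.   42.29]
```

View pics/w2.png

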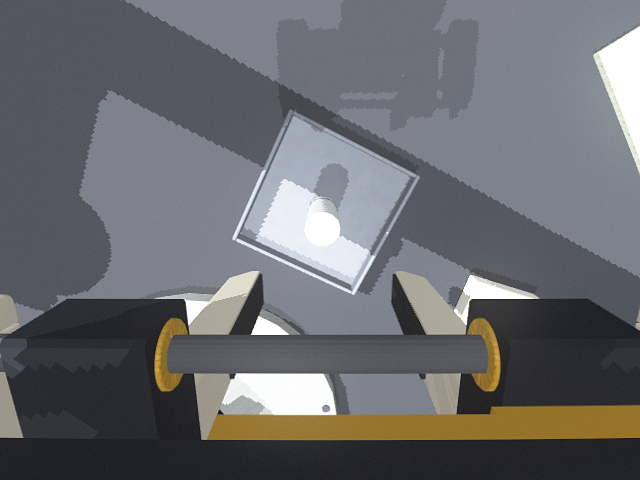

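The sleeve stands upright in the tray at (322,228), about 2 mm from the centre, with its top at 0.084 m. Now the lever.

Request:
{"method": "apply_moves", "body": {"commands": [[[-15, -10, 0, 0, 0, 2], [-46, -30, 0, 0, 0, 6], [-80, -52, 0, 0, 0, 10], [-115, -75, 0, 0, 0, 14], [-150, -98, 0, 0, 0, 18], [-185, -121, 0, 0, 0, 22], [-220, -144, 0, 0, 0, 27], [-255, -167, 0, 0, 0, 32], [-290, -190, 0, 0, 0, 36], [-320, -210, 0, 0, 0, 40], [-340, -223, 0, 0, 0, 42], [-350, -230, 0, 0, 0, 42]]]}}

```text
clock: 9.02
position: [0.5288, -0.1416, 0.3846]
tcp_rot: [-3.138, -0.001, 1.54]
wrist_force: [-0.4, -0.3, -0.2]
opening: 0.0639
```

Run:
```python
from h import *
arm.snapshot("top"); s=arm.sense(); i,d,W=pts("wrist",s); save("w3",i)
m=(abs(W[...,2]-.135)<.01)&(np.hypot(W[...,0]-.529,W[...,1]+.139)<.04)
Q=W[m]; print(len(Q),Q.mean(0),((Q.max(0)+Q.min(0))/2),np.ptp(Q,axis=0))
to([.529,-.139,.285],1.54)
```

```text
689 [ 0.52822493 -0.13654583  0.13707442] [ 0.52812009 -0.13765666  0.13281652] [0.01847433 0.01828579 0.01538423]
now 9.1167 [ 0.5288 -0.14    0.385 ] [-3.1388e+00 -1.3000e-03  1.5425e+00]
shift mm [  0.9   0.5 100. ] turn deg [-0.16 -0.07  0.14]
```

Request:
{"method": "apply_moves", "body": {"commands": [[[1, 0, 15, 0, 0, 0], [1, 0, 40, 0, 0, 0], [1, 0, 65, 0, 0, 0], [1, 0, 85, 0, 0, 0], [1, 0, 97, 0, 0, 0], [1, 0, 103, 0, 0, 0], [1, 0, 103, 0, 0, 0], [1, 0, 103, 0, 0, 0]]]}}

```text
clock: 9.78
position: [0.5291, -0.1363, 0.2838]
tcp_rot: [-3.141, -0.0, 1.546]
wrist_force: [0.5, 0.2, 0.2]
opening: 0.0636
```

Request:
{"method": "apply_moves", "body": {"commands": [[[0, 0, 0, 0, 0, 0], [0, 0, 0, 0, 0, 0], [0, 0, 0, 0, 0, 0], [0, 0, 0, 0, 0, 0], [0, 0, 0, 0, 0, 0], [0, 0, 0, 0, 0, 0], [0, 0, 0, 0, 0, 0], [0, 0, 0, 0, 0, 0], [0, 0, 0, 0, 0, 0], [0, 0, 0, 0, 0, 0]]], "grip": 5, "force": 35}}

```text
clock: 10.62
position: [0.529, -0.1376, 0.2837]
tcp_rot: [-3.141, 0.0, 1.544]
wrist_force: [-0.8, -0.4, 0.9]
opening: 0.0185
```

Run:
```python
from h import *
s=arm.sense(); print(s["position"],s["tcp_rot"],s["opening"],s["wrist_force"])
# waypoints: rotate TCP about the axis
ax=np.array([.533,-.0115]); p=s["position"][:2]; r=p-ax; print("r",np.hypot(*r),"phi",np.arctan2(r[1],r[0]))
pin=-.272; ph=np.arctan2(r[1],r[0]); print("joint",ph-pin+1.5,"turn",pin-ph)
R=Ro.from_euler('xyz',s["tcp_rot"])
r=r/np.hypot(*r)*.13
for a in np.linspace(0,pin-ph,25):
    q=np.array([np.cos(a)*r[0]-np.sin(a)*r[1],np.sin(a)*r[0]+np.cos(a)*r[1]])-r
    print(np.degrees(a).round(1),(R.inv().apply([*q,0])*1000).round(0))
```

```text
[ 0.52903152 -0.13756544  0.28371188] [-3.14146277e+00  1.16864453e-04  1.54410215e+00] 0.018455638392539227 [-0.84335832 -0.36025662  0.88016312]
r 0.12612788418240067 phi -1.602265478393255
joint 0.16973452160674496 turn 1.330265478393255
0.0 [0. 0. 0.]
3.2 [ 0.  7. -0.]
6.4 [ 1. 14. -0.]
9.5 [ 2. 22. -0.]
12.7 [ 3. 29. -0.]
15.9 [ 5. 36. -0.]
19.1 [ 7. 42. -0.]
22.2 [ 9. 49. -0.]
25.4 [12. 56. -0.]
28.6 [16. 62. -0.]
31.8 [19. 69. -0.]
34.9 [23. 75. -0.]
38.1 [27. 80. -0.]
41.3 [32. 86. -0.]
44.5 [37. 91. -0.]
47.6 [42. 96. -0.]
50.8 [ 47. 101.  -0.]
54.0 [ 53. 105.  -0.]
57.2 [ 59. 110.  -0.]
60.3 [ 65. 113.  -0.]
63.5 [ 71. 117.  -0.]
66.7 [ 78. 120.  -0.]
69.9 [ 85. 122.  -0.]
73.0 [ 91. 125.  -0.]
76.2 [ 98. 127.  -0.]
```

Gripped: the opening is 18.5 mm on a 19 mm grip, with the joint at about 0.17. I'll swing along the arc.

Request:
{"method": "apply_moves", "body": {"commands": [[[0, 7, 0, 0, 0, -3.2], [1, 14, 0, 0, 0, -6.4], [2, 22, 0, 0, 0, -9.5], [3, 29, 0, 0, 0, -12.7], [5, 36, 0, 0, 0, -15.9], [7, 42, 0, 0, 0, -19.1], [9, 49, 0, 0, 0, -22.2], [12, 56, 0, 0, 0, -25.4], [16, 62, 0, 0, 0, -28.6], [19, 69, 0, 0, 0, -31.8], [23, 75, 0, 0, 0, -34.9], [27, 80, 0, 0, 0, -38.1]]]}}

```text
clock: 11.62
position: [0.6093, -0.1127, 0.2837]
tcp_rot: [-3.139, -0.001, 2.212]
wrist_force: [-4.6, -1.0, 4.3]
opening: 0.0185
```

Run:
```python
from h import *
arm.snapshot("wrist"); arm.snapshot("top")
s=arm.sense(); p=s["position"][:2];print(s["position"],s["tcp_rot"],s["opening"],s["wrist_force"],s["torque"])
for ax in ([.533,-.0115],):
    r=p-ax; ph=np.arctan2(r[1],r[0]); print("r",np.hypot(*r),"joint",ph+1.772)
r=r/np.hypot(*r)*.13
R=Ro.from_euler('xyz',s["tcp_rot"]); turn=-.272-ph
for a in np.linspace(0,turn,13)[1:]:
    q=np.array([np.cos(a)*r[0]-np.sin(a)*r[1],np.sin(a)*r[0]+np.cos(a)*r[1]])-r
    print(np.degrees(a).round(1),(R.inv().apply([*q,0])*1000).round(0))
```

```text
[ 0.60980704 -0.11221579  0.28371225] [-3.14087670e+00 -7.15222093e-04  2.21061497e+00] 0.018470457225709953 [-3.26318267  0.90267555  3.31708269] [0.03562194 0.28130718 0.13060499]
r 0.12666093149516147 joint 0.8527275073598765
3.1 [ 0.  7. -0.]
6.2 [ 1. 14. -0.]
9.3 [ 2. 21. -0.]
12.4 [ 3. 28. -0.]
15.5 [ 5. 35. -0.]
18.5 [ 7. 41. -0.]
21.6 [10. 48. -0.]
24.7 [13. 54. -0.]
27.8 [16. 60. -0.]
30.9 [19. 67. -0.]
34.0 [23. 72. -0.]
37.1 [27. 78. -0.]
```

Request:
{"method": "apply_moves", "body": {"commands": [[[0, 7, 0, 0, 0, -3.1], [1, 14, 0, 0, 0, -6.2], [2, 21, 0, 0, 0, -9.3], [3, 28, 0, 0, 0, -12.4], [5, 34, 0, 0, 0, -15.5], [7, 40, 0, 0, 0, -18.5], [10, 46, 0, 0, 0, -21.6], [12, 52, 0, 0, 0, -24.7], [15, 58, 0, 0, 0, -27.8], [18, 65, 0, 0, 0, -30.9], [22, 71, 0, 0, 0, -34], [25, 75, 0, 0, 0, -36]]]}}

```text
clock: 12.72
position: [0.6548, -0.0487, 0.2837]
tcp_rot: [-3.139, -0.0, 2.838]
wrist_force: [-3.2, -5.6, 2.7]
opening: 0.018
```

Run:
```python
from h import *
i,d,W=pts("top"); s=arm.sense(); j,e,V=pts("wrist",s); k,f,X=pts("scene")
p=s["position"][:2];print(s["clock"],s["position"],s["tcp_rot"],s["opening"],s["wrist_force"],s["torque"])
r=p-np.array([.533,-.0115]); print("r",np.hypot(*r),"joint",np.arctan2(r[1],r[0])+1.772)
for n,Y in(("top",W),("wrist",V),("scene",X)):
    m=(abs(Y[...,2]-.107)<.009)&(abs(Y[...,0]-.533)<.05)&(abs(Y[...,1]+.0115)<.05); Q=Y[m]
    if len(Q): 
        A=np.c_[Q[:,:2]-[.533,-.0115],np.ones(len(Q))]; print(n,"stage z",len(Q),np.median(Q[:,2]).round(4),"tilt",np.linalg.lstsq(A,Q[:,2],rcond=None)[0].round(4))
save("end",np.hstack([cv2.resize(k[140:290,220:420],(800,600))])); save("endw",j)
```

```text
12.7667 [ 0.65498121 -0.04799278  0.28369228] [-3.14000230e+00 -9.91625614e-05  2.83980508e+00] 0.018238615498717498 [-1.5581432  -3.0224764   2.31211767] [-0.37511776  0.17011151  0.08176684]
r 0.12732297180528093 joint 1.4813074261399044
top stage z 272 0.112 tilt [-0.0183 -0.0013  0.1125]
wrist stage z 25197 0.1116 tilt [-0.0366  0.0087  0.1124]
scene stage z 52 0.1123 tilt [ 0.0242 -0.0047  0.1118]
```

View pics/endw.png

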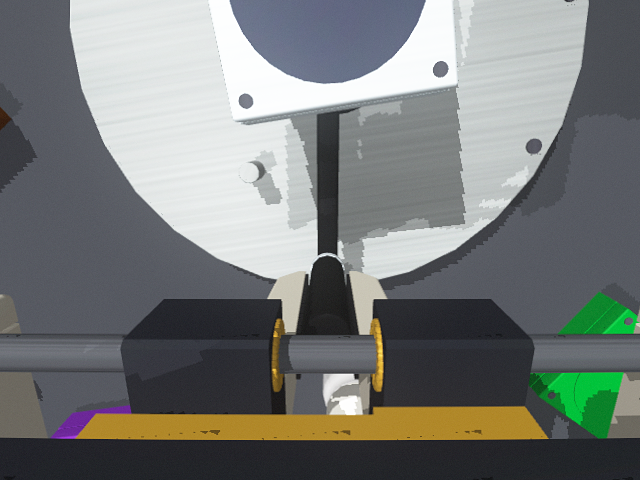

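View pics/end.png

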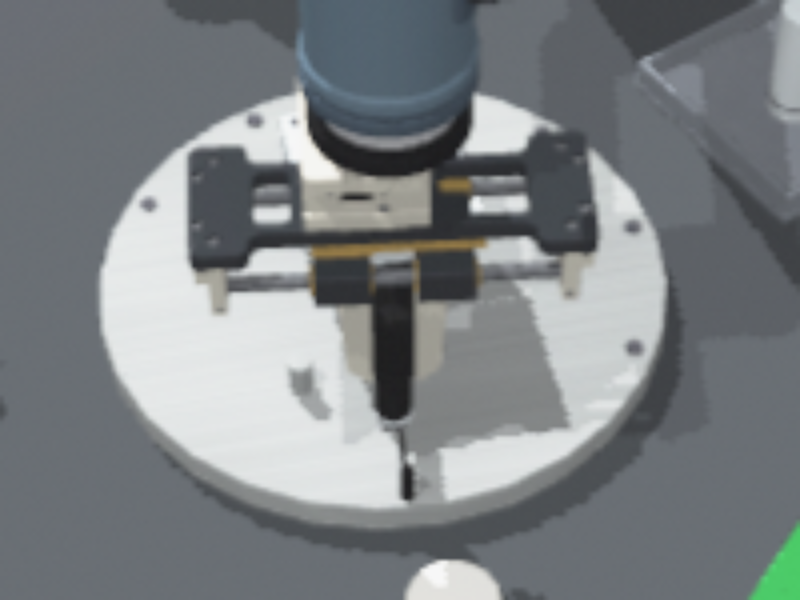

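The wrist view shows the arm running straight from the hub to the grip, with the bare post at (250,172). The scene crop shows the grip in line with the plate's line and the pin at (407,485). The joint reads about 1.48 and the stage is up about 10 to 11 mm. I'll nudge 2 mm, settle and check again.

Request:
{"method": "apply_moves", "body": {"commands": [[[0, 1, 0, 0, 0, -0.5], [0, 2, 0, 0, 0, -1], [0, 2, 0, 0, 0, -1], [0, 2, 0, 0, 0, -1], [0, 2, 0, 0, 0, -1], [0, 2, 0, 0, 0, -1], [0, 2, 0, 0, 0, -1], [0, 2, 0, 0, 0, -1]]]}}

```text
clock: 13.53
position: [0.6554, -0.0469, 0.2837]
tcp_rot: [-3.14, -0.0, 2.853]
wrist_force: [-2.8, -3.4, 2.1]
opening: 0.0181
```

Run:
```python
from h import *
s=arm.sense(); j,e,V=pts("wrist",s); i,d,W=pts("top")
p=s["position"][:2];print(s["clock"],s["position"],s["opening"],s["wrist_force"],abs(s["qd"]).max())
r=p-np.array([.533,-.0115]); print("joint by TCP",np.arctan2(r[1],r[0])+1.772)
m=(abs(V[...,2]-.062)<.005)&(j.sum(2)<150); Q=V[m]; Q=Q[(np.hypot(Q[:,0]-.533,Q[:,1]+.0115)<.12)&(np.hypot(Q[:,0]-.533,Q[:,1]+.0115)>.05)]
vx,vy,x,y=cv2.fitLine(Q[:,:2].astype(np.float32),cv2.DIST_HUBER,0,1e-4,1e-4).ravel(); a=np.arctan2(vy,vx); a=a if abs(a)<1.6 else a-np.sign(a)*np.pi
print("arm line joint",len(Q),a+1.772)
m=(abs(V[...,2]-.107)<.009)&(abs(V[...,0]-.533)<.05)&(abs(V[...,1]+.0115)<.05); print("stage z",np.median(V[m][:,2]))
m=(abs(W[...,2]-.085)<.01)&(np.hypot(W[...,0]-.476,W[...,1]-.278)<.06); print("sleeve",m.sum(),W[m].mean(0))
for n,b,z in(("jar",(310,185,338,212),(.05,.07)),("box",(165,205,215,250),(.015,.03)),("pos",(415,220,455,265),(.03,.12))):
    P=W[b[1]:b[3],b[0]:b[2]].reshape(-1,3);P=P[(P[:,2]>z[0])&(P[:,2]<z[1])];print(n,P.mean(0).round(4))
```

```text
13.5333 [ 0.65537236 -0.0469469   0.28371699] 0.01814187388512812 [-2.75008394 -3.43638293  2.11745493] 0.0029113605247647004
joint by TCP 1.4900523129266554
arm line joint 2102 1.4672416
stage z 0.11165017849912268
sleeve 118 [0.47742753 0.27215783 0.08445936]
jar [nan nan nan]
box [0.7002 0.3017 0.0224]
pos [ 0.6548 -0.3648  0.0544]<stdin>:11: RuntimeWarning: Mean of empty slice.
  ret = um.true_divide(
```

Both joint estimates (1.49 and 1.47) are inside 1.40 to 1.60, and the arm is still. The arm hides the jar from the top camera, but the scene crop shows its lid at about (332,285), where it started. I'm handing in.

```bash
python3 -c "
from cell import arm
print(arm.job_done())"
```

```text
the job is handed in; nothing more can be done
None
```

The sleeve is standing in the grey tray and the lever is held at the index pin. I handed the job in at about 13.6 s; it reports no verdict.

- **Sleeve:** I lifted it straight off its post and released it upright, about 2 mm from the tray's centre. Its top measured 0.084 m, which fits an 80 mm sleeve on the tray floor.
- **Lever:** I swung it by its grip to the pin and was still gripping it at hand-in (18 mm opening, about 4–5 N sideways on the wrist). Its joint value came out at 1.49 from the gripper position and 1.47 from a line fitted to the lever arm. They disagree slightly, but both are within 1.40 to 1.60.
- **Stage:** its top measured 0.1117 m, about 10 mm above rest. The tilt fits gave 0.02 to 0.04 rad, partly noise, under the 0.06 limit.
- **Bystanders:** the positioner and sample box measured the same as at the start. The arm hid the jar from the top camera, so that check gave no reading. The scene picture showed its lid where it began, and nothing passed near it.

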